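# Dock the load box and click its selector to four

## Robot

A 6-joint arm with a two-finger parallel gripper is mounted at the origin on the work surface. World frame = base frame: x ahead of the robot, y to its left, z up, the work surface at z = 0. Lengths are in m, angles in degrees, forces in N, time in s.
With the tool pointing down it reaches from about 0.425 to 1.125 m from the base axis. Payload 14.9 kg.
Tool frame: the origin (TCP) lies at the very end of the fingers, on their centre line; the grasp point (between the pads) lies 19 mm behind it; z points along the fingers, y is the direction in which the jaws open and shut (so a half turn about z gives the same grasp; the last joint's range is limited). The gripper opens to 91 mm and grips with 3 to 60 N. Pads are 32 mm wide; open, the fingers measure 118 mm over their backs; the gripper's body (76 mm by 178 mm) begins 60 mm behind the grasp point.
Start: joints at [67.706, 21.709, 99.362, -0, 58.929, -1.908], TCP at [0.244, 0.656, 0.214] pointing down, gripper open.
Joint ranges: [-158.91, 158.91], [-42.39, 125.64], [0.06, 152.35], [-60.88, 240.88], [17.5, 164.5], [-176.32, 176.32]. Speed limits (degrees/s): [108.29, 108.29, 136.94, 180, 180, 180].

## Interface

Orientations are given as a 3x3 rotation matrix whose columns are the frame's x, y, z axes.
In Python, from cell import manip gives the robot as it stands. The module is installed in compiled form; this text tells all that it offers.
- The arm moves only by the tool carry_out, never from a script. Its argument "targets" is a list of rows, each a list of 7 numbers: the turn, a rotation vector about the tool's x, y, z in degrees, then the shift along the tool's x, y, z in mm, then the gripper's target within -1 to 1 (fully open at 1, half-way at 0, shut at -1). In form: [[ax, ay, az, dx, dy, dz, fingers], ...]. A call has 1 to 10 rows; each row is the pose to reach, as a shift and turn from the pose commanded when the call began, along the tool's axes at that moment; what a row does not reach only later rows make up. A row lasts 1/10 s, in which the tool goes at most 50 mm and 8.59 degrees, less where a joint would pass 70% of its speed; a pose out of reach is approached as far as the arm can. A call with a gripper value outside its range is refused whole. The fingers move at their own pace and stop on an object; "grip_force" is the grip in N (left out, the last holds). Time passes only in rows, so rows that repeat a pose let the fingers close. It gives the time, the measured TCP pose, the force and the opening at its end, in the units of the state.
- manip.observe(): the state, without advancing time (a new reading comes with each control period).
- manip.snapshot(name): name is "scene" or "top" or "wrist"; returns the picture (384x512x3 uint8, red, green, blue); there is no depth.
- manip.camera_model(name): a dict with "intrinsics" (3x3 intrinsics, pixels), "R" (3x3) and "t" (3): a world point X has camera coordinates R X + t. Camera axes: x right, y down, z forward; pixel columns grow to the right and rows downward; lengths in m; the calibration is good to about 2 mm. A picture is of the moment at which its call begins: read the wrist's pose just before it. camera_model takes no time and is no camera call; for the wrist camera it gives the pose at the moment of the call.
- manip.sign_off(): hands the job in, once; it reports no verdict.
Trained networks look in the newest picture that a camera, given by its name, has taken for a name from the list of things; names that differ only in an ending like _2 or _b are one class to them, and where a whole thing is asked for, a point or a joint stands for the part that bears it (a point fixed in the world has none). Each returns a list of dicts, best first, with "score" (0 to 1); they miss things now and then, are a little off and sometimes report something else, mostly with a low value. They report only what shows in the picture. A call takes as long as a camera call. They do not tell look-alikes from the thing itself.
- manip.spot_in(target, camera): "location" ([x, y, z] in m, in world coordinates, good to about 4 mm: the middle of the surface that is visible of it).
- manip.cut_out(target, camera): "mask" (384x512 bool, what is visible of it).
- manip.landmark_of(target, camera): "location" ([x, y, z] in m, in world coordinates, good to about 4 mm: a listed point, or the origin of a listed thing).
The state is a dict: "t": time; "joints": joint angles; "dq": joint speeds; "effort": joint torques, N m; "tcp_pos": TCP position; "tool_rot": TCP orientation; "force": force on the tool from outside, world axes, zero at the start; "ft_torque": the same for the moment, N m; "finger_gap": finger opening in m.
Only numpy, scipy, OpenCV 4.12 (cv2) and the standard library are available. Lean on these libraries where they do the work, as an engineer would, in place of code of your own. Each camera call takes 0.05 s, during which the arm holds its last target. There are 200 camera calls.

## Task

Push the blue load box away from you along the bench until its front is square and flush against the aluminium stop rail, between the yellow tape marks: walk it there gently with pushes near the two corners of its rear face, without ramming the rail and without hauling it by its knob. Then turn the black selector knob on its top anticlockwise fully home to its end stop, and from there exactly four clicks clockwise, never past the fourth click; let go with the box still flush. Leave the other things on the bench where they are.

Things in the scene. Friction and masses are not known exactly. Their poses are not given: they have to be found in the camera images.
- loadbox: loose blue case, 130 (its x) x 170 (its y) x 72 mm high, 0.8 to 1 kg, slides stiffly (3 to 8 N). Origin: centre of its underside; x to its front, which faces away from the robot to the rail. Its rear face (x = -65 mm) is plain, for pushing. Starts 40 to 60 mm from its docked place, up to 15 degrees askew, up to 12 mm off centre. Two terminals 12 mm high near the top's front corners.
- front_left (a point): bottom corner of the load box at its front face, left end (box frame x = 65 mm, y = 85 mm, z = 0)
- front_right (a point): bottom corner of the load box at its front face, right end (box frame x = 65 mm, y = -85 mm, z = 0)
- dock: fixed aluminium stop rail, yellow stripe on top, 260 mm long (its y), 16 mm thick, 34 mm high. Origin: middle of its near face (the plane x = 0), at bench level; x points away from the robot, square to the face. Yellow tape lines on the bench at y = -130 and +130 mm, running from the rail towards the robot. Behind it a fuel-cell stack, 100 mm square, 95 mm high, from x = 40 to 140 mm.
- selector (a joint): knob angle, rad: 0 at the end-stop click (red tick), growing clockwise seen from above. Ten clicks, 0 to 9, 30 degrees (0.5236 rad) apart, hard stops 0.07 rad beyond the first and last. A sprung detent (about 0.1 N m to leave a click) pulls the knob into the nearest click once past half way. Click 4 is 2.094 rad. Starts on click 1 to 3.
- selector_grip (a point): point on the knob's vertical axis, over the box's centre, 101 mm above its underside, at the height to grip. The knob is a black bar 64 long, 16 wide, 36 mm high (80 to 116 mm above the underside) on a 68 mm disc. Its x runs along the bar to the pointer end. In the box's frame the pointer's direction is 135 degrees (anticlockwise from box x) minus the joint angle.
- pointer_tip (a point): upper pointer end of the selector bar (marked by a white line), 32 mm from the knob's axis
- jar: bystander: white jar with a black lid, 72 mm in diameter, 85 mm high; origin centre of its underside
- beaker: bystander: open clear cup, 72 mm in diameter, 90 mm high; origin centre of its underside
- plate_a: bystander: black square composite plate, 85 x 85 x 8 mm, lying flat; origin centre of its underside
- plate_b: bystander: black plate like plate_a
- plate_c: bystander: black plate like plate_a
- tray: bystander: open grey plastic tray 130 x 100 x 50 mm; origin centre of its underside
Not all that is in view belongs to the job. Leave any pink look-alike of the loadbox alone.

How it is judged:
By the outcome, as a careful person would: the job done as asked, in the order asked, and still so for the second after the job is handed in, with the robot touching nothing.
It also fails if it takes over 72 s, if anything falls off the work surface, if the arm or the gripper's body presses on something with over 40 N, if the wrist force passes 120 N, or if a joint passes its speed limit or range.

## Working session

There is one attempt and no reset: what is moved stays moved. The work goes in short steps, Python scripts to look and compute and a tool call to move; the robot and the scene stay as the last step left them, time stands still between calls to the robot, and variables do not carry over. Pictures are saved under pics/ and viewed, about 8 in all and at most 12, crops included, and the job is handed in when it is done.

Besides the shell and the picture viewer there is one more tool, called as a command line: name --pt "numbers of a row" for each row, then --argument value for the rest. carry_out: Moves the arm, as the interface text tells. Its arguments: {"type":"object","properties":{"targets":{"type":"array","items":{"type":"array","items":{"type":"number"}}},"grip_force":{"type":"number"}},"required":["targets"]}

```bash
mkdir -p pics; cat > h.py <<'E'
import numpy as np, cv2
from cell import manip
def snap(cam,name=None):
    im=manip.snapshot(cam)
    if name: cv2.imwrite('pics/'+name,im[:,:,::-1])
    return im
def pix(cam,X):
    c=manip.camera_model(cam); K=np.array(c['intrinsics']);p=K@(np.array(c['R'])@np.array(X)+np.array(c['t']));return p[:2]/p[2]
def ray(cam,uv,z):
    c=manip.camera_model(cam);K=np.array(c['intrinsics']);R=np.array(c['R']);t=np.array(c['t'])
    o=-R.T@t;d=R.T@np.linalg.inv(K)@np.array([uv[0],uv[1],1.]);return o+d*(z-o[2])/d[2]
def lm(n,cam,k=2):
    for d in manip.landmark_of(n,cam)[:k]: print(n,cam,round(d['score'],2),np.round(d['location'],4),np.round(pix(cam,d['location'])))
E
python3 - <<'E'
from h import *
a=snap('top');b=snap('scene')
cv2.imwrite('pics/a.png',cv2.resize(np.vstack([a,b]),None,fx=.78,fy=.78)[:,:,::-1])
for n in ['loadbox','front_left','front_right','dock','selector_grip','pointer_tip']:
    lm(n,'top')
for n in ['jar','beaker','plate_a','tray']: lm(n,'top',3)
s=manip.observe();print(s['t'],s['tool_rot'],s['force'],s['finger_gap'])
E
```

```text
loadbox top 0.66 [ 0.6188 -0.1151  0.0018] [291. 168.]
loadbox top 0.62 [ 3.626e-01 -4.396e-01  2.000e-04] [399. 250.]
front_left top 0.89 [ 0.6633 -0.0167 -0.    ] [258. 154.]
front_left top 0.65 [ 0.4277 -0.3587 -0.0032] [372. 229.]
dock top 0.65 [ 0.7303 -0.0999  0.0058] [285. 132.]
selector_grip top 0.89 [ 0.621  -0.1109  0.106 ] [292. 162.]
selector_grip top 0.75 [ 0.3571 -0.4418  0.1029] [412. 254.]
pointer_tip top 0.78 [ 0.3341 -0.4239  0.1185] [408. 262.]
pointer_tip top 0.72 [0.5628 0.2122 0.002 ] [184. 188.]
jar top 0.64 [ 0.6964 -0.3065 -0.0017] [352. 142.]
beaker top 0.73 [0.5061 0.0556 0.0026] [236. 205.]
plate_a top 0.94 [ 0.5552 -0.3295  0.0006] [361. 187.]
plate_a top 0.87 [ 7.167e-01 -4.514e-01  1.000e-04] [399. 134.]
plate_a top 0.76 [0.6358 0.0731 0.0007] [229. 163.]
tray top 0.95 [0.5653 0.2103 0.0035] [185. 187.]
0.6 [[-9.37371425e-01  3.48331468e-01  2.62118880e-06]
 [ 3.48331467e-01  9.37371425e-01 -3.27772740e-05]
 [-1.38743834e-05 -2.98114375e-05 -9.99999999e-01]] [-0.03320638 -0.14494098 -0.25979225] 0.09090509728723807
```

View pics/a.png

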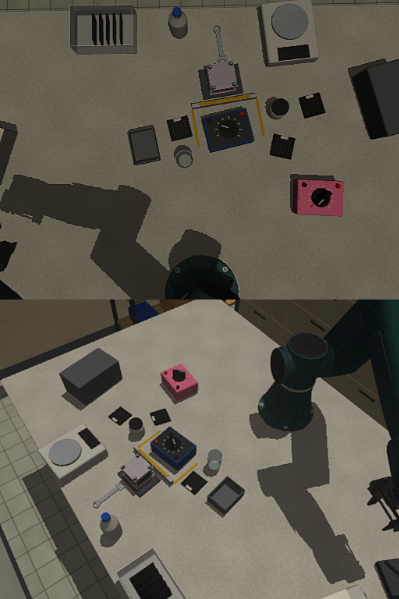

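```bash
python3 - <<'E'
from h import *
a=snap('top')
cv2.imwrite('pics/b.png',cv2.resize(a[100:290,200:460],None,fx=3,fy=3,interpolation=cv2.INTER_CUBIC)[:,:,::-1])
c=manip.camera_model('wrist');s=manip.observe();R=np.array(c['R']);o=-R.T@np.array(c['t']);T=np.array(s['tool_rot'])
print(np.array(c['intrinsics']),'cam in tool',T.T@(o-s['tcp_pos']),'\n',T.T@R.T)
for n in ['loadbox','front_left','front_right','dock','pointer_tip','selector_grip']: lm(n,'top',2)
manip.snapshot('scene')
for n in ['loadbox','front_left','front_right','dock','pointer_tip']: lm(n,'scene',2)
E
```

```text
[[267.64564275   0.         255.43129793]
 [  0.         267.64564275 189.39568937]
 [  0.           0.           1.        ]] cam in tool [ 0.06843339 -0.00065588 -0.17087917] 
 [[ 3.39696142e-06 -9.69576050e-01 -2.44790284e-01]
 [ 9.99998822e-01 -3.72433492e-04  1.48902786e-03]
 [-1.53489385e-03 -2.44790001e-01  9.69574907e-01]]
loadbox top 0.72 [ 0.3609 -0.4424  0.0013] [400. 250.]
front_left top 0.88 [ 0.4289 -0.363  -0.0024] [373. 228.]
front_left top 0.63 [ 0.6609 -0.0162 -0.0039] [258. 155.]
front_right top 0.35 [ 0.6287 -0.0782  0.1172] [281. 159.]
dock top 0.8 [ 0.7309 -0.1011  0.0043] [285. 132.]
pointer_tip top 0.89 [ 0.3353 -0.4207  0.1169] [407. 262.]
pointer_tip top 0.65 [ 0.6235 -0.0774  0.1147] [281. 161.]
selector_grip top 0.83 [ 0.6196 -0.1131  0.1062] [293. 163.]
selector_grip top 0.69 [ 0.3579 -0.4415  0.1045] [412. 253.]
loadbox scene 0.85 [ 0.3589 -0.4438  0.0018] [229. 112.]
loadbox scene 0.77 [ 0.6148 -0.1098  0.0021] [223. 196.]
front_left scene 0.77 [ 0.6603 -0.0134 -0.0025] [228. 221.]
front_left scene 0.71 [ 0.4276 -0.3659  0.0047] [226. 130.]
front_right scene 0.93 [ 0.7002 -0.1823  0.0025] [193. 193.]
front_right scene 0.57 [ 0.6966 -0.3094  0.0013] [176. 170.]
dock scene 0.58 [ 0.7279 -0.1031  0.0028] [198. 212.]
dock scene 0.29 [0.5638 0.2119 0.0025] [289. 253.]
pointer_tip scene 0.62 [ 0.6277 -0.085   0.1194] [222. 184.]
pointer_tip scene 0.57 [ 0.3366 -0.4203  0.1164] [237.  93.]
```

View pics/b.png

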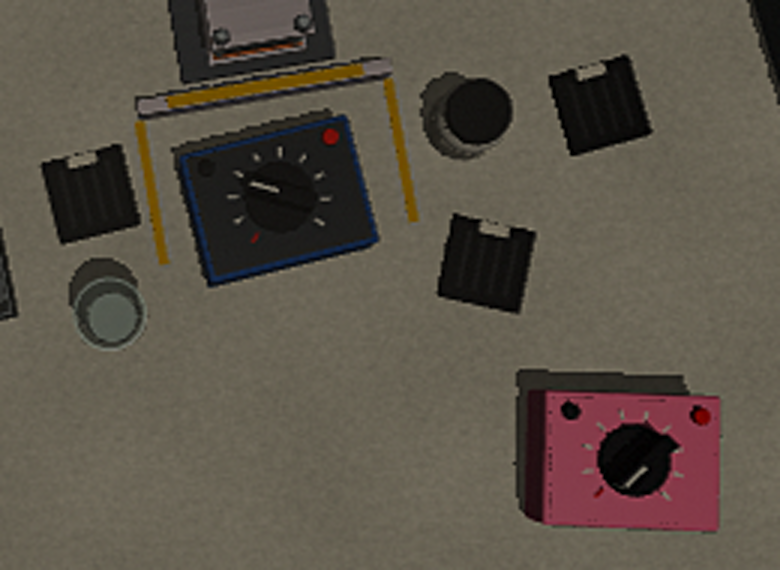

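carry_out --pt "0 0 -29.6 -358 -280 -43 -1" --pt "0 0 -29.6 -358 -280 -43 -1" --pt "0 0 -29.6 -358 -280 -43 -1" --pt "0 0 -29.6 -358 -280 -43 -1" --pt "0 0 -29.6 -358 -280 -43 -1" --pt "0 0 -29.6 -358 -280 -43 -1" --pt "0 0 -29.6 -358 -280 -43 -1" --pt "0 0 -29.6 -358 -280 -43 -1" --pt "0 0 -29.6 -358 -280 -43 -1" --pt "0 0 -29.6 -358 -280 -43 -1"

```text
t: 2.25
tcp_pos: [0.4841, 0.2656, 0.2577]
tool_rot: [[-0.988, -0.157, 0.001], [-0.157, 0.988, 0.0], [-0.001, -0.0, -1.0]]
force: [-0.0, 0.3, 0.2]
finger_gap: 0.0138
```

carry_out --pt "0 0 0 -173 -421 -43 -1" --pt "0 0 0 -173 -421 -43 -1" --pt "0 0 0 -173 -421 -43 -1" --pt "0 0 0 -173 -421 -43 -1" --pt "0 0 0 -173 -421 -43 -1" --pt "0 0 0 -173 -421 -43 -1" --pt "0 0 0 -173 -421 -43 -1" --pt "0 0 0 -173 -421 -43 -1" --pt "0 0 0 -173 -421 -43 -1" --pt "0 0 0 -173 -421 -43 -1"

```text
t: 3.25
tcp_pos: [0.7221, -0.1226, 0.3001]
tool_rot: [[-0.988, -0.158, 0.001], [-0.158, 0.988, -0.001], [-0.001, -0.001, -1.0]]
force: [-1.3, 0.2, -0.5]
finger_gap: 0.0007
```

```bash
python3 - <<'E'
from h import *
s=manip.observe();print(s['t'],s['tcp_pos'],np.round(s['tool_rot'],3),s['force'],s['finger_gap'])
a=snap('wrist')
cv2.imwrite('pics/c.png',cv2.resize(a,None,fx=1.56,fy=1.56,interpolation=cv2.INTER_CUBIC)[:,:,::-1])
cv2.imwrite('pics/c_raw.png',a[:,:,::-1])
for n in ['loadbox','front_left','front_right','dock','pointer_tip','selector_grip']: lm(n,'wrist',2)
E
```

```text
3.25 [ 0.72211287 -0.12256712  0.30008049] [[-0.988 -0.158  0.001]
 [-0.158  0.988 -0.001]
 [-0.001 -0.001 -1.   ]] [-1.28214553  0.18949175 -0.5272051 ] 0.0006784831715554306
loadbox wrist 0.62 [ 0.6186 -0.1096  0.0011] [271. 103.]
dock wrist 0.64 [ 0.7258 -0.1058 -0.0013] [261. 166.]
pointer_tip wrist 0.74 [ 0.6277 -0.076   0.1176] [299. 109.]
selector_grip wrist 0.93 [ 0.6155 -0.1085  0.0992] [275.  96.]
```

View pics/c.png

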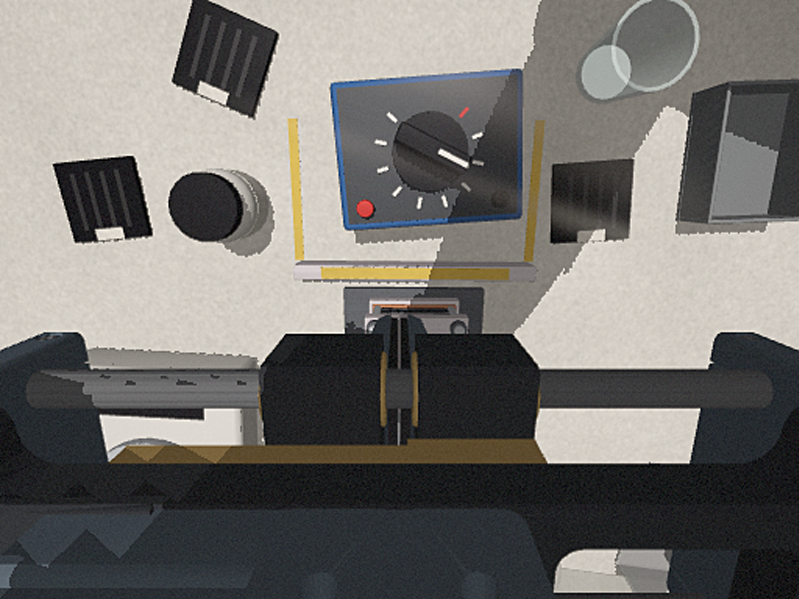

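```bash
cat >> h.py <<'E'
def W(cam,pts,z): return np.array([ray(cam,p,z) for p in pts])[:,:2]
def ang(d): return np.degrees(np.arctan2(d[1],d[0]))
E
python3 - <<'E'
from h import *
a=cv2.imread('pics/c_raw.png')
cv2.imwrite('pics/d.png',cv2.resize(a[35:190,180:360],None,fx=4.4,fy=3.8,interpolation=cv2.INTER_CUBIC))
s=1/1.56
B=W('wrist',np.array([[331,83],[521,70],[521,218],[346,229]])*s,.072)
print(B,B.mean(0),[np.linalg.norm(B[i]-B[i-1]) for i in range(4)], ang(B[1]-B[0])-90,ang(B[2]-B[3])-90,ang(B[2]-B[1]),ang(B[3]-B[0]))
r=W('wrist',np.array([[297,262],[537,265]])*s,.034);print('rail',r,r.mean(0),ang(r[1]-r[0])-90,np.linalg.norm(r[1]-r[0]))
t=W('wrist',np.array([[290,119],[300,262],[543,122],[527,262]])*s,0);print('tape',t,ang(t[1]-t[0]),ang(t[3]-t[2]))
p=W('wrist',np.array([[440,152],[467,164]])*s,.116);print('ptr',p,ang(p[1]-p[0]))
E
```

```text
[[ 0.57209425 -0.2012936 ]
 [ 0.53518813 -0.03998139]
 [ 0.65853194 -0.01056331]
 [ 0.69529686 -0.17182224]] [ 0.6152778  -0.10591514] [np.float64(0.12667851125194934), np.float64(0.1654801821496484), np.float64(0.1268034754199313), np.float64(0.16539680666508386)] 12.886734424496936 12.843167152001143 13.414699412041934 13.452953728108254
rail [[ 0.74211141 -0.22245478]
 [ 0.70432199  0.028929  ]] [ 0.7232167  -0.09676289] 8.549011457121566 0.2542082717905401
tape [[ 0.59899504 -0.25253898]
 [ 0.748588   -0.22632859]
 [ 0.55884771  0.01058747]
 [ 0.7068722   0.02914259]] 9.937997111113253 7.144857686098761
ptr [[ 0.61718145 -0.10038957]
 [ 0.62272795 -0.07702771]] 76.64428725294131
```

View pics/d.png

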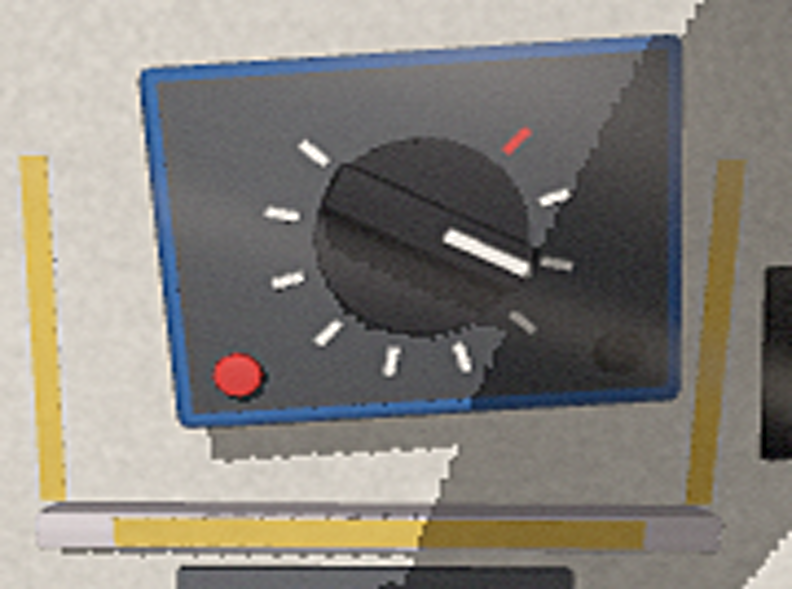

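The blue box is at wrist pixels (425,148) of 800 wide. The rail is at row 265 and the tapes are to either side. The pointer is near click 2. The pink box, at top pixel (407,253), is left alone. I'll go behind the rear-left corner first, since the left side lags the rail.

carry_out --pt "0 0 0 50 20 0 -1" --pt "0 0 0 100 42 10 -1" --pt "0 0 0 148 62 30 -1" --pt "0 0 0 190 80 60 -1" --pt "0 0 0 200 85 100 -1" --pt "0 0 0 200 85 150 -1" --pt "0 0 0 200 85 200 -1" --pt "0 0 0 200 85 240 -1" --pt "0 0 0 200 85 265 -1" --pt "0 0 0 200 85 270 -1"

```text
t: 4.6
tcp_pos: [0.5069, -0.066, 0.0276]
tool_rot: [[-0.987, -0.161, -0.004], [-0.161, 0.987, 0.001], [0.004, 0.001, -1.0]]
force: [-0.3, 0.8, 0.3]
finger_gap: 0.0006
```

carry_out --pt "0 0 0 -4 0 0 -1" --pt "0 0 0 -8 0 0 -1" --pt "0 0 0 -11 0 0 -1" --pt "0 0 0 -14 0 0 -1" --pt "0 0 0 -16 0 0 -1"

```text
t: 5.1
tcp_pos: [0.5245, -0.0642, 0.0308]
tool_rot: [[-0.987, -0.16, -0.001], [-0.16, 0.987, 0.0], [0.001, 0.0, -1.0]]
force: [-7.2, 0.5, 4.5]
finger_gap: 0.0008
```

carry_out --pt "0 0 0 -3 0 0 -1" --pt "0 0 0 -6 0 0 -1" --pt "0 0 0 -9 0 0 -1" --pt "0 0 0 -12 0 0 -1"

```text
t: 5.5
tcp_pos: [0.5362, -0.0622, 0.0306]
tool_rot: [[-0.987, -0.16, -0.001], [-0.16, 0.987, 0.0], [0.001, 0.0, -1.0]]
force: [-6.0, 2.0, 4.0]
finger_gap: 0.0007
```

carry_out --pt "0 0 0 8 0 0 -1" --pt "0 0 0 16 -15 0 -1" --pt "0 0 0 18 -60 0 -1" --pt "0 0 0 18 -105 0 -1" --pt "0 0 0 14 -120 0 -1" --pt "0 0 0 9 -120 0 -1" --pt "0 0 0 5 -120 0 -1" --pt "0 0 0 1 -120 0 -1" --pt "0 0 0 -2 -120 0 -1" --pt "0 0 0 -5 -120 0 -1"

```text
t: 6.5
tcp_pos: [0.5601, -0.1789, 0.0298]
tool_rot: [[-0.987, -0.162, -0.002], [-0.162, 0.987, 0.0], [0.002, 0.001, -1.0]]
force: [-9.0, -5.3, 5.9]
finger_gap: 0.0002
```

carry_out --pt "0 0 0 -3 0 0 -1" --pt "0 0 0 -6 0 0 -1" --pt "0 0 0 -9 0 0 -1"

```text
t: 6.8
tcp_pos: [0.5689, -0.1775, 0.0298]
tool_rot: [[-0.987, -0.162, -0.002], [-0.162, 0.987, 0.0], [0.002, 0.001, -1.0]]
force: [-7.3, -3.4, 4.5]
finger_gap: 0.0002
```

```bash
python3 - <<'E'
from h import *
a=snap('top');b=snap('wrist')
a=cv2.resize(a[110:210,220:350],(520,400),interpolation=cv2.INTER_CUBIC)
cv2.imwrite('pics/e.png',np.hstack([a,cv2.resize(b,(280,210)) if 0 else np.zeros((400,1,3),np.uint8)])[:,:,::-1])
for n in ['loadbox','front_left','front_right','selector_grip']: lm(n,'top',2)
for n in ['loadbox','selector_grip']: lm(n,'wrist',1)
manip.snapshot('scene')
for n in ['loadbox','front_left','front_right','dock']: lm(n,'scene',2)
E
```

```text
loadbox top 0.86 [ 0.638  -0.1171 -0.0012] [291. 162.]
loadbox top 0.63 [ 0.3604 -0.4422  0.0035] [401. 250.]
front_left top 0.87 [ 0.4291 -0.3652 -0.0027] [374. 228.]
front_left top 0.67 [ 0.6869 -0.015  -0.0011] [258. 147.]
selector_grip top 0.56 [ 0.6398 -0.1073  0.1053] [291. 156.]
loadbox scene 0.86 [ 0.638  -0.1049  0.0029] [219. 200.]
front_left scene 0.63 [ 0.6832 -0.0104  0.0029] [223. 224.]
front_right scene 0.73 [ 0.7183 -0.1794  0.0039] [189. 196.]
front_right scene 0.52 [ 0.4151 -0.5321 -0.0037] [207. 106.]
dock scene 0.69 [ 0.7285 -0.1074  0.0008] [197. 212.]
```

View pics/e.png

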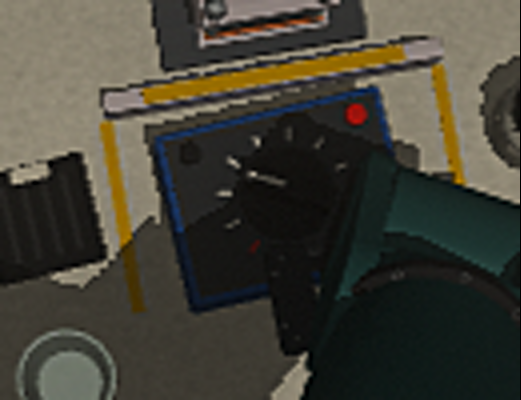

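carry_out --pt "0 0 0 10 0 0 -1" --pt "0 0 0 20 15 0 -1" --pt "0 0 0 22 60 0 -1" --pt "0 0 0 22 105 0 -1" --pt "0 0 0 16 120 0 -1" --pt "0 0 0 11 120 0 -1" --pt "0 0 0 7 120 0 -1" --pt "0 0 0 3 120 0 -1" --pt "0 0 0 -1 120 0 -1" --pt "0 0 0 -5 120 0 -1"

```text
t: 8.45
tcp_pos: [0.5546, -0.0604, 0.0295]
tool_rot: [[-0.987, -0.159, -0.002], [-0.159, 0.987, 0.0], [0.002, 0.001, -1.0]]
force: [-6.7, 2.0, 3.3]
finger_gap: 0.0003
```

carry_out --pt "0 0 0 -3 0 0 -1" --pt "0 0 0 -5 0 0 -1"

```text
t: 8.65
tcp_pos: [0.5596, -0.0597, 0.0295]
tool_rot: [[-0.987, -0.159, -0.002], [-0.159, 0.987, 0.0], [0.002, 0.001, -1.0]]
force: [-8.3, 1.7, 4.9]
finger_gap: 0.0005
```

```bash
python3 - <<'E'
from h import *
a=snap('top')
a=cv2.resize(a[110:210,220:350],(520,400),interpolation=cv2.INTER_CUBIC)
cv2.imwrite('pics/f.png',a[:,:,::-1])
for n in ['loadbox','front_left','front_right','selector_grip']: lm(n,'top',2)
manip.snapshot('scene')
for n in ['loadbox','front_left','front_right','dock']: lm(n,'scene',2)
E
```

```text
loadbox top 0.68 [ 0.3624 -0.4423  0.0045] [401. 250.]
loadbox top 0.67 [ 6.521e-01 -1.171e-01  4.000e-04] [291. 157.]
front_left top 0.8 [ 0.7011 -0.0197 -0.0033] [259. 142.]
front_left top 0.58 [ 0.4292 -0.3621 -0.0038] [373. 228.]
selector_grip top 0.89 [ 0.3585 -0.4414  0.1031] [412. 253.]
selector_grip top 0.75 [ 0.6516 -0.1117  0.1057] [292. 152.]
loadbox scene 0.66 [ 0.6493 -0.109   0.0013] [215. 201.]
loadbox scene 0.61 [ 0.7261 -0.1841  0.0045] [186. 196.]
front_left scene 0.76 [ 0.4267 -0.3623  0.0009] [227. 131.]
front_left scene 0.68 [ 7.036e-01 -1.630e-02 -6.000e-04] [217. 227.]
front_right scene 0.77 [ 0.7254 -0.1879  0.0032] [186. 196.]
front_right scene 0.56 [ 0.4155 -0.5322 -0.0045] [207. 106.]
dock scene 0.84 [ 0.7281 -0.1058  0.0014] [197. 212.]
dock scene 0.69 [0.6328 0.0762 0.003 ] [249. 235.]
```

View pics/f.png

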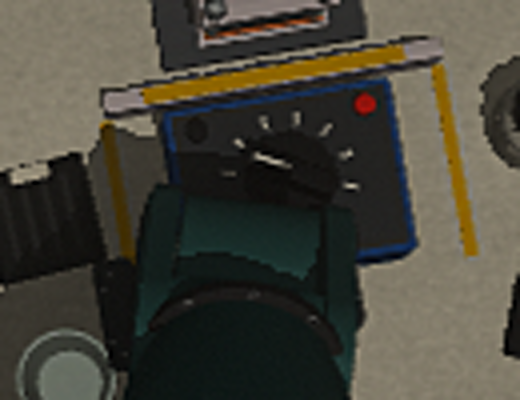

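carry_out --pt "0 0 0 10 0 0 -1" --pt "0 0 0 16 -15 0 -1" --pt "0 0 0 17 -60 0 -1" --pt "0 0 0 17 -105 0 -1" --pt "0 0 0 13 -120 0 -1" --pt "0 0 0 9 -120 0 -1" --pt "0 0 0 6 -120 0 -1" --pt "0 0 0 3 -120 0 -1" --pt "0 0 0 0 -120 0 -1" --pt "0 0 0 -2 -120 0 -1"

```text
t: 10.15
tcp_pos: [0.581, -0.1758, 0.0298]
tool_rot: [[-0.987, -0.162, -0.002], [-0.162, 0.987, 0.0], [0.002, 0.0, -1.0]]
force: [-6.4, -5.5, 4.0]
finger_gap: 0.0005
```

carry_out --pt "0 0 0 -2 0 0 -1" --pt "0 0 0 -4 0 0 -1"

```text
t: 10.35
tcp_pos: [0.5847, -0.1751, 0.0298]
tool_rot: [[-0.987, -0.162, -0.002], [-0.162, 0.987, 0.0], [0.002, 0.0, -1.0]]
force: [-7.4, -4.5, 5.4]
finger_gap: 0.0005
```

carry_out --pt "0 0 0 10 0 0 -1" --pt "0 0 0 20 15 0 -1" --pt "0 0 0 22 60 0 -1" --pt "0 0 0 22 105 0 -1" --pt "0 0 0 18 120 0 -1" --pt "0 0 0 14 120 0 -1" --pt "0 0 0 10 120 0 -1" --pt "0 0 0 7 120 0 -1" --pt "0 0 0 5 120 0 -1"

```text
t: 11.25
tcp_pos: [0.562, -0.0594, 0.0299]
tool_rot: [[-0.987, -0.159, 0.0], [-0.159, 0.987, -0.0], [-0.0, -0.0, -1.0]]
force: [0.6, -0.0, 0.1]
finger_gap: 0.0006
```

carry_out --pt "0 0 0 -2 0 0 -1" --pt "0 0 0 -4 0 0 -1" --pt "0 0 0 -6 0 0 -1" --pt "0 0 0 -8 0 0 -1"

```text
t: 11.65
tcp_pos: [0.5678, -0.0572, 0.0295]
tool_rot: [[-0.987, -0.16, -0.003], [-0.16, 0.987, 0.0], [0.003, 0.001, -1.0]]
force: [-9.1, 2.3, 5.5]
finger_gap: 0.0004
```

carry_out --pt "0 0 0 -1.5 0 0 -1" --pt "0 0 0 -3 0 0 -1"

```text
t: 11.85
tcp_pos: [0.5706, -0.0566, 0.0295]
tool_rot: [[-0.987, -0.16, -0.003], [-0.16, 0.987, 0.001], [0.003, 0.001, -1.0]]
force: [-9.9, 1.0, 7.8]
finger_gap: 0.0002
```

```bash
python3 - <<'E'
from h import *
manip.snapshot('top')
for n in ['loadbox','front_left','front_right','dock']: lm(n,'top',2)
manip.snapshot('scene')
for n in ['loadbox','front_left','front_right','dock']: lm(n,'scene',2)
E
```

```text
loadbox top 0.76 [ 0.3605 -0.4429  0.0008] [400. 250.]
loadbox top 0.72 [ 0.6607 -0.1108 -0.0015] [289. 154.]
front_left top 0.63 [ 0.7152 -0.0157 -0.001 ] [258. 137.]
front_left top 0.63 [ 0.4282 -0.3614 -0.0022] [373. 228.]
front_right top 0.57 [ 0.5565 -0.3309 -0.0029] [361. 187.]
dock top 0.58 [ 0.73   -0.1021  0.0032] [286. 132.]
loadbox scene 0.96 [ 0.359  -0.4483 -0.0024] [229. 112.]
loadbox scene 0.58 [ 0.6571 -0.1057  0.0016] [214. 202.]
front_left scene 0.77 [ 0.7103 -0.0111 -0.0025] [216. 229.]
front_left scene 0.7 [ 0.4273 -0.3623  0.0028] [227. 131.]
front_right scene 0.83 [ 0.4146 -0.5329 -0.003 ] [207. 106.]
front_right scene 0.72 [ 0.7363 -0.182   0.0053] [184. 198.]
dock scene 0.8 [ 7.285e-01 -1.059e-01 -1.000e-04] [197. 212.]
```

carry_out --pt "0 0 0 10 0 0 -1" --pt "0 0 0 18 -15 0 -1" --pt "0 0 0 19 -60 0 -1" --pt "0 0 0 19 -105 0 -1" --pt "0 0 0 16 -120 0 -1" --pt "0 0 0 12 -120 0 -1" --pt "0 0 0 9 -120 0 -1" --pt "0 0 0 6 -120 0 -1" --pt "0 0 0 4 -120 0 -1" --pt "0 0 0 2 -120 0 -1"

```text
t: 13.35
tcp_pos: [0.5888, -0.1748, 0.0298]
tool_rot: [[-0.987, -0.161, -0.002], [-0.161, 0.987, 0.0], [0.002, 0.0, -1.0]]
force: [-7.9, -5.1, 4.8]
finger_gap: -0.0
```

carry_out --pt "0 0 0 -1 0 0 -1" --pt "0 0 0 -2 0 0 -1"

```text
t: 13.55
tcp_pos: [0.5897, -0.1748, 0.0299]
tool_rot: [[-0.987, -0.161, -0.004], [-0.161, 0.987, 0.0], [0.004, 0.001, -1.0]]
force: [-21.0, -9.3, 17.2]
finger_gap: 0.0003
```

carry_out --pt "0 0 0 -1 0 0 -1" --pt "0 0 0 -2 0 0 -1"

```text
t: 13.75
tcp_pos: [0.5897, -0.1747, 0.0298]
tool_rot: [[-0.987, -0.161, -0.008], [-0.161, 0.987, 0.0], [0.008, 0.002, -1.0]]
force: [-36.8, -14.4, 31.8]
finger_gap: 0.0009
```

carry_out --pt "0 0 0 8 0 0 -1" --pt "0 0 0 18 15 0 -1" --pt "0 0 0 19 60 0 -1" --pt "0 0 0 19 105 0 -1" --pt "0 0 0 16 120 0 -1" --pt "0 0 0 13 120 0 -1" --pt "0 0 0 10 120 0 -1" --pt "0 0 0 7.5 120 0 -1" --pt "0 0 0 5.5 120 0 -1"

```text
t: 14.65
tcp_pos: [0.5693, -0.0582, 0.03]
tool_rot: [[-0.987, -0.159, 0.0], [-0.159, 0.987, -0.0], [-0.0, -0.0, -1.0]]
force: [0.1, -0.8, 0.7]
finger_gap: 0.0001
```

carry_out --pt "0 0 0 -1 0 0 -1" --pt "0 0 0 -2 0 0 -1"

```text
t: 14.85
tcp_pos: [0.5708, -0.0574, 0.0298]
tool_rot: [[-0.987, -0.159, -0.0], [-0.159, 0.987, 0.0], [0.0, 0.0, -1.0]]
force: [-1.0, -0.3, -0.4]
finger_gap: 0.0004
```

carry_out --pt "0 0 0 -1 0 0 -1" --pt "0 0 0 -2 0 0 -1"

```text
t: 15.05
tcp_pos: [0.5718, -0.0569, 0.0298]
tool_rot: [[-0.987, -0.16, -0.002], [-0.16, 0.987, -0.0], [0.002, 0.0, -1.0]]
force: [-10.1, -4.9, 8.0]
finger_gap: 0.0007
```

carry_out --pt "0 0 0 -0.8 0 0 -1" --pt "0 0 0 -1 0 0 -1"

```text
t: 15.25
tcp_pos: [0.5717, -0.0568, 0.0296]
tool_rot: [[-0.987, -0.16, -0.004], [-0.16, 0.987, -0.0], [0.004, 0.001, -1.0]]
force: [-14.1, -6.4, 10.8]
finger_gap: 0.0004
```

carry_out --pt "0 0 0 8 0 0 -1" --pt "0 0 0 18 -15 0 -1" --pt "0 0 0 19 -60 0 -1" --pt "0 0 0 19 -105 0 -1" --pt "0 0 0 15 -120 0 -1" --pt "0 0 0 11 -120 0 -1" --pt "0 0 0 7 -120 0 -1" --pt "0 0 0 3.5 -120 0 -1" --pt "0 0 0 1.5 -120 0 -1" --pt "0 0 0 0.5 -120 0 -1"

```text
t: 16.25
tcp_pos: [0.5896, -0.174, 0.0297]
tool_rot: [[-0.987, -0.162, -0.006], [-0.162, 0.987, 0.001], [0.006, 0.002, -1.0]]
force: [-28.4, -10.7, 23.6]
finger_gap: 0.0002
```

carry_out --pt "0 0 0 -0.5 0 0 -1" --pt "0 0 0 -0.8 0 0 -1"

```text
t: 16.45
tcp_pos: [0.5896, -0.174, 0.0297]
tool_rot: [[-0.987, -0.162, -0.008], [-0.162, 0.987, 0.001], [0.007, 0.002, -1.0]]
force: [-30.3, -11.3, 24.9]
finger_gap: 0.0005
```

carry_out --pt "0 0 0 10 0 0 -1" --pt "0 0 0 18 0 -20 -1" --pt "0 0 0 18 0 -70 -1" --pt "0 0 0 18 0 -120 -1" --pt "0 0 0 0 10 -165 -1" --pt "0 0 0 -40 20 -190 -1" --pt "0 0 0 -85 30 -205 -1" --pt "0 0 0 -125 32 -215 -1" --pt "0 0 0 -137 32 -220 0" --pt "0 0 0 -137 32 -220 0"

```text
t: 17.45
tcp_pos: [0.7243, -0.1199, 0.25]
tool_rot: [[-0.987, -0.162, 0.001], [-0.162, 0.987, -0.0], [-0.001, -0.0, -1.0]]
force: [-1.2, -0.3, -0.7]
finger_gap: 0.0134
```

```bash
python3 - <<'E'
from h import *
s=manip.observe();print(s['t'],s['tcp_pos'],s['joints'],s['finger_gap'])
a=snap('wrist')
cv2.imwrite('pics/g_raw.png',a[:,:,::-1])
cv2.imwrite('pics/g.png',cv2.resize(a[20:220,150:380],None,fx=3.4,fy=2.9,interpolation=cv2.INTER_CUBIC)[:,:,::-1])
c=manip.camera_model('wrist');np.savez('g.npz',**{k:np.array(v) for k,v in c.items()})
for n in ['loadbox','front_left','front_right','dock','pointer_tip','selector_grip']: lm(n,'wrist',2)
E
```

```text
17.45 [ 0.72433487 -0.11994271  0.24999832] [-1.12216851e+01  2.26733972e+01  9.39433760e+01  2.39331136e-03
  6.33502572e+01 -1.10551902e+02] 0.01339040767665994
loadbox wrist 0.87 [ 0.6624 -0.1066  0.0022] [271. 130.]
loadbox wrist 0.65 [ 0.7158 -0.4485  0.0036] [ 43. 129.]
dock wrist 0.77 [ 0.7279 -0.1065 -0.0014] [264. 172.]
dock wrist 0.74 [5.079e-01 5.550e-02 4.000e-04] [403.  39.]
selector_grip wrist 0.57 [ 0.6629 -0.1022  0.0977] [280. 133.]
```

View pics/g.png

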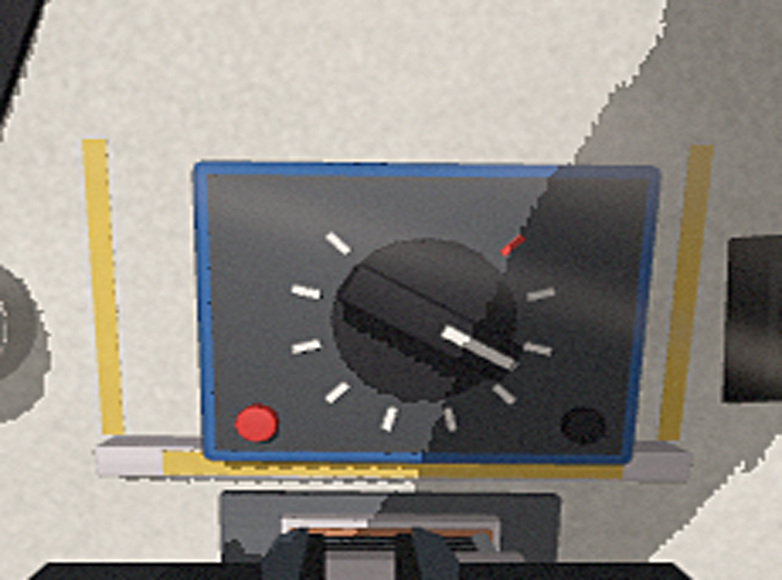

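```bash
python3 - <<'E'
from h import *
f=lambda P:[(x/3.4+150,y/2.9+20) for x,y in P]
B=W('wrist',f([(193,163),(661,168),(632,464),(207,458)]),.072)
print(B.round(4),B.mean(0),ang(B[1]-B[0])-90,ang(B[2]-B[3])-90,ang(B[2]-B[1]),ang(B[3]-B[0]),np.linalg.norm(B[1]-B[0]),np.linalg.norm(B[2]-B[1]))
T=W('wrist',f([(513,245),(540,294),(537,349),(505,395),(450,419),(390,419),(337,392),(306,347),(306,292),(338,243)]),.072)
(cx,cy),r=cv2.minEnclosingCircle(T.astype(np.float32));print('ring',cx,cy,r,[round(ang(t-[cx,cy])-8.7) for t in T])
p=W('wrist',f([(447,332),(513,365)]),.116);print('ptr',p,ang(p[1]-p[0])-8.7,ang(p[1]-[cx,cy])-8.7)
e=W('wrist',f([(360,265),(517,345)]),.116);print('edge',e,ang(e[1]-e[0])-8.7,np.linalg.norm(e[1]-e[0]))
r=W('wrist',f([(97,447),(690,455)]),.034);print('rail',ang(r[1]-r[0])-90,r.mean(0))
manip.snapshot('wrist')
for n in ['loadbox','dock','pointer_tip','selector_grip']: lm(n,'wrist',1)
manip.snapshot('top')
for n in ['loadbox','pointer_tip','selector_grip']: lm(n,'top',2)
manip.snapshot('scene')
for n in ['loadbox','front_left','front_right','dock','pointer_tip','selector_grip']: lm(n,'scene',2)
E
```

```text
[[ 0.6112 -0.1996]
 [ 0.5864 -0.0342]
 [ 0.7118 -0.015 ]
 [ 0.7355 -0.1797]] [ 0.66122636 -0.10712046] 8.532530936019498 8.193674405823643 8.723347779020775 9.120162081061608 0.16728738328075168 0.12692833918809682
ring 0.6615664958953857 -0.10702092200517654 0.045646585524082184 [135, 105, 75, 45, 15, -15, -46, -75, -105, -135]
ptr [[ 0.66361877 -0.10198511]
 [ 0.6725022  -0.0780601 ]] 60.92990368627062 60.61329980160596
edge [[ 0.6437237  -0.13414754]
 [ 0.66478179 -0.07829518]] 60.641984493113654 0.05969027422477575
rail 8.240931419018352 [ 0.72787155 -0.10528023]
loadbox wrist 0.89 [ 0.6632 -0.1068  0.0031] [271. 130.]
dock wrist 0.73 [ 0.7282 -0.1046  0.    ] [265. 171.]
pointer_tip wrist 0.68 [ 0.6769 -0.0753  0.1197] [303. 150.]
selector_grip wrist 0.7 [ 0.665  -0.1038  0.099 ] [278. 134.]
loadbox top 0.82 [ 0.36   -0.4453  0.0036] [402. 250.]
pointer_tip top 0.83 [ 0.3339 -0.4228  0.1144] [407. 262.]
selector_grip top 0.67 [ 0.714  -0.4521 -0.0009] [399. 135.]
selector_grip top 0.6 [ 0.3561 -0.4456  0.1047] [414. 254.]
loadbox scene 0.74 [ 3.562e-01 -4.459e-01  3.000e-04] [230. 112.]
front_left scene 0.97 [ 7.12e-01 -1.03e-02  6.00e-04] [216. 229.]
front_left scene 0.85 [ 0.4246 -0.3645  0.0031] [227. 130.]
front_right scene 0.49 [ 0.5078  0.0549 -0.0026] [274. 213.]
dock scene 0.8 [ 0.7298 -0.1051  0.0032] [197. 212.]
pointer_tip scene 0.55 [ 0.6723 -0.081   0.1181] [212. 191.]
pointer_tip scene 0.45 [ 0.3361 -0.4178  0.116 ] [237.  93.]
selector_grip scene 0.7 [ 0.6604 -0.1082  0.099 ] [211. 187.]
```

carry_out --pt "0 0 8 15 6 5 0" --pt "0 0 16 30 12 10 0" --pt "0 0 24 45 18 15 0" --pt "0 0 32 59 23 20 0" --pt "0 0 40 59 23 30 0" --pt "0 0 48 59 23 40 0" --pt "0 0 56 59 23 50 0" --pt "0 0 64 59 23 50 0" --pt "0 0 72 59 23 50 0" --pt "0 0 80 59 23 50 0"

```text
t: 19.6
tcp_pos: [0.6614, -0.1081, 0.1999]
tool_rot: [[-0.324, 0.946, -0.0], [0.946, 0.324, -0.0], [0.0, -0.0, -1.0]]
force: [-0.3, 0.2, 0.1]
finger_gap: 0.0456
```

carry_out --pt "0 0 8 0 0 10 0" --pt "0 0 16 0 0 20 0" --pt "0 0 24 0 0 30 0" --pt "0 0 32 0 0 40 0" --pt "0 0 40 0 0 45 0" --pt "0 0 40 0 0 45 0"

```text
t: 20.2
tcp_pos: [0.661, -0.108, 0.1542]
tool_rot: [[0.357, 0.934, -0.001], [0.934, -0.357, 0.0], [-0.0, -0.001, -1.0]]
force: [1.5, 0.3, 0.3]
finger_gap: 0.0457
```

```bash
python3 - <<'E'
from h import *
s=manip.observe();print(s['t'],s['tcp_pos'],np.round(s['joints'],1),s['finger_gap'],ang(np.array(s['tool_rot'])[:2,0]))
a=snap('wrist')
cv2.imwrite('pics/h.png',a[:,:,::-1])
for n in ['selector_grip','pointer_tip']: lm(n,'wrist',1)
E
```

```text
20.2 [ 0.66097227 -0.10803483  0.15416761] [-11.3  23.2 104.5   0.   52.4   9.6] 0.04570516951205912 69.08227219133563
selector_grip wrist 0.77 [ 0.6637 -0.1007  0.0998] [254. 193.]
pointer_tip wrist 0.86 [ 0.6738 -0.0741  0.118 ] [254. 164.]
```

View pics/h.png

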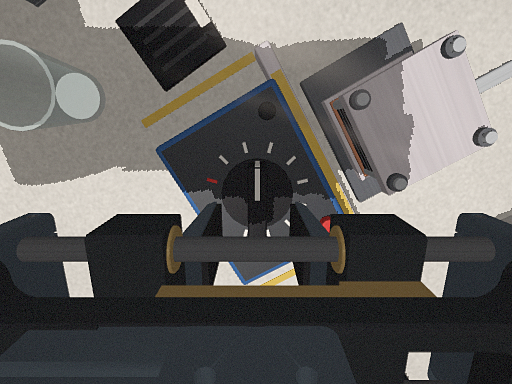

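carry_out --pt "0 0 0 1.5 1 20 0" --pt "0 0 0 1.5 1 40 0" --pt "0 0 0 1.5 1 55 0" --pt "0 0 0 1.5 1 64 0" --pt "0 0 0 1.5 1 69 0" --pt "0 0 0 1.5 1 69 0" --grip_force 12

```text
t: 20.95
tcp_pos: [0.6628, -0.1071, 0.0857]
tool_rot: [[0.354, 0.935, -0.0], [0.935, -0.354, 0.0], [-0.0, -0.0, -1.0]]
force: [-0.6, 0.5, 1.5]
finger_gap: 0.0459
```

carry_out --pt "0 0 0 0 0 0 -0.3" --pt "0 0 0 0 0 0 -0.5" --pt "0 0 0 0 0 0 -0.6" --pt "0 0 0 0 0 0 -0.7" --pt "0 0 0 0 0 0 -0.75" --pt "0 0 0 0 0 0 -0.8" --grip_force 12

```text
t: 21.55
tcp_pos: [0.6627, -0.107, 0.0863]
tool_rot: [[0.355, 0.935, -0.0], [0.935, -0.355, 0.0], [-0.0, -0.0, -1.0]]
force: [-3.5, 0.8, 6.4]
finger_gap: 0.0157
```

```bash
python3 - <<'E'
from h import *
s=manip.observe();print(s['t'],s['tcp_pos'],np.round(s['joints'],1),s['finger_gap'],ang(np.array(s['tool_rot'])[:2,0]),s['force'],s['ft_torque'])
E
```

```text
21.55 [ 0.66273728 -0.10701174  0.08627303] [-11.2  28.5 105.2   0.   46.3   9.6] 0.015662326568401094 69.21597997980955 [-3.51093482  0.77891697  6.35605872] [ 0.08632581  0.75222239 -0.05817877]
```

carry_out --pt "0 0 -4 0 0 0 -1" --pt "0 0 -10 0 0 0 -1" --pt "0 0 -16 0 0 0 -1" --pt "0 0 -22 0 0 0 -1" --pt "0 0 -28 0 0 0 -1" --pt "0 0 -34 0 0 0 -1" --pt "0 0 -40 0 0 0 -1" --pt "0 0 -46 0 0 0 -1" --pt "0 0 -52 0 0 0 -1" --pt "0 0 -58 0 0 0 -1" --grip_force 20

```text
t: 22.55
tcp_pos: [0.6633, -0.1069, 0.0863]
tool_rot: [[-0.608, 0.794, 0.001], [0.794, 0.608, 0.0], [-0.0, 0.001, -1.0]]
force: [1.1, 1.9, 1.9]
finger_gap: 0.0155
```

```bash
cat > st.py <<'E'
from h import *
s=manip.observe();print(s['t'],np.round(s['tcp_pos'],4),np.round(s['joints'],1)[5],round(s['finger_gap'],4),ang(np.array(s['tool_rot'])[:2,0]),np.round(s['force'],1),np.round(s['ft_torque'],3))
E
python3 st.py
```

```text
22.55 [ 0.6633 -0.1069  0.0863] -48.6 0.0155 127.44077060354245 [1.1 1.9 1.9] [ 0.444 -0.236 -0.142]
```

carry_out --pt "0 0 -4 0 0 0 -1" --pt "0 0 -8 0 0 0 -1" --pt "0 0 -12 0 0 0 -1" --pt "0 0 -16 0 0 0 -1" --pt "0 0 -16 0 0 0 -1"

```text
t: 23.05
tcp_pos: [0.6634, -0.1068, 0.0863]
tool_rot: [[-0.802, 0.598, 0.001], [0.598, 0.802, 0.0], [-0.001, 0.001, -1.0]]
force: [0.8, 5.2, 2.1]
finger_gap: 0.0157
```

```bash
python3 st.py
```

```text
23.05 [ 0.6634 -0.1068  0.0863] -64.4 0.0157 143.27837962804912 [0.8 5.2 2.1] [ 0.678 -0.376  0.164]
```

carry_out --pt "0 0 -2 0 0 0 -1" --pt "0 0 -3 0 0 0 -1"

```text
t: 23.25
tcp_pos: [0.6634, -0.1068, 0.0863]
tool_rot: [[-0.83, 0.557, 0.001], [0.557, 0.83, 0.0], [-0.001, 0.001, -1.0]]
force: [2.7, 5.2, 2.8]
finger_gap: 0.016
```

```bash
python3 st.py
```

```text
23.25 [ 0.6634 -0.1068  0.0863] -67.3 0.016 146.14819804531174 [2.7 5.2 2.8] [ 0.973 -0.578 -0.123]
```

carry_out --pt "0 0 -1.5 0 0 0 -1" --pt "0 0 -1.5 0 0 0 -1"

```text
t: 23.45
tcp_pos: [0.6634, -0.1068, 0.0863]
tool_rot: [[-0.845, 0.535, 0.001], [0.535, 0.845, 0.0], [-0.001, 0.001, -1.0]]
force: [3.0, 4.9, 3.0]
finger_gap: 0.0161
```

```bash
python3 st.py
```

```text
23.45 [ 0.6634 -0.1068  0.0863] -68.8 0.0161 147.64737944810986 [3.  4.9 3. ] [ 1.015 -0.54  -0.017]
```

carry_out --pt "0 0 -1.5 0 0 0 -1" --pt "0 0 -1.5 0 0 0 -1"

```text
t: 23.65
tcp_pos: [0.6632, -0.107, 0.0863]
tool_rot: [[-0.858, 0.513, 0.001], [0.513, 0.858, 0.0], [-0.0, 0.0, -1.0]]
force: [0.1, 2.3, 5.8]
finger_gap: 0.0163
```

```bash
python3 st.py
```

```text
23.65 [ 0.6632 -0.107   0.0863] -70.3 0.0163 149.14658433148654 [0.1 2.3 5.8] [ 0.573 -0.199 -0.689]
```

End stop felt: the moment jumped to −0.69 N m at bar angle 149°, against 147.7° predicted. Now clockwise to click 4, which is bar angle about 23.7°.

carry_out --pt "0 0 2 0 0 0 -1" --pt "0 0 5 0 0 0 -1" --pt "0 0 10 0 0 0 -1" --pt "0 0 16 0 0 0 -1" --pt "0 0 22 0 0 0 -1" --pt "0 0 28 0 0 0 -1" --pt "0 0 34 0 0 0 -1" --pt "0 0 40 0 0 0 -1" --pt "0 0 46 0 0 0 -1" --pt "0 0 52 0 0 0 -1"

```text
t: 24.65
tcp_pos: [0.6627, -0.1073, 0.0863]
tool_rot: [[-0.121, 0.993, -0.0], [0.993, 0.121, -0.001], [-0.0, -0.0, -1.0]]
force: [-2.1, 2.5, 7.4]
finger_gap: 0.0159
```

```bash
python3 st.py
```

```text
24.65 [ 0.6627 -0.1073  0.0863] -18.1 0.0159 96.93179812121251 [-2.1  2.5  7.4] [0.004 0.412 0.073]
```

carry_out --pt "0 0 6 0 0 0 -1" --pt "0 0 12 0 0 0 -1" --pt "0 0 18 0 0 0 -1" --pt "0 0 24 0 0 0 -1" --pt "0 0 30 0 0 0 -1" --pt "0 0 36 0 0 0 -1" --pt "0 0 42 0 0 0 -1" --pt "0 0 48 0 0 0 -1" --pt "0 0 52 0 0 0 -1" --pt "0 0 55 0 0 0 -1"

```text
t: 25.65
tcp_pos: [0.6622, -0.1072, 0.0863]
tool_rot: [[0.743, 0.669, -0.002], [0.669, -0.743, -0.0], [-0.001, -0.001, -1.0]]
force: [-6.1, 2.6, 11.7]
finger_gap: 0.0156
```

```bash
python3 st.py
```

```text
25.65 [ 0.6622 -0.1072  0.0863] 36.8 0.0156 42.01250831522275 [-6.1  2.6 11.7] [0.372 1.197 0.116]
```

carry_out --pt "0 0 4 0 0 0 -1" --pt "0 0 8 0 0 0 -1" --pt "0 0 12 0 0 0 -1" --pt "0 0 15 0 0 0 -1" --pt "0 0 17 0 0 0 -1" --pt "0 0 17.7 0 0 0 -1" --pt "0 0 17.7 0 0 0 -1"

```text
t: 26.35
tcp_pos: [0.6621, -0.107, 0.0863]
tool_rot: [[0.911, 0.413, -0.002], [0.413, -0.911, 0.0], [-0.002, -0.001, -1.0]]
force: [-6.6, 3.2, 11.7]
finger_gap: 0.016
```

```bash
python3 - <<'E'
exec(open('st.py').read())
a=snap('wrist')
cv2.imwrite('pics/i.png',a[:260,60:460,::-1])
for n in ['selector_grip','pointer_tip','front_left']: lm(n,'wrist',1)
E
```

```text
26.35 [ 0.6621 -0.107   0.0863] 54.4 0.016 24.423080140091386 [-6.6  3.2 11.7] [ 0.667  1.333 -0.055]
selector_grip wrist 0.86 [ 0.6614 -0.1025  0.0969] [248. 230.]
pointer_tip wrist 0.59 [ 0.6907 -0.0916  0.1158] [250. 191.]
front_left wrist 0.85 [ 0.7153 -0.0159 -0.0038] [190. 102.]
```

View pics/i.png

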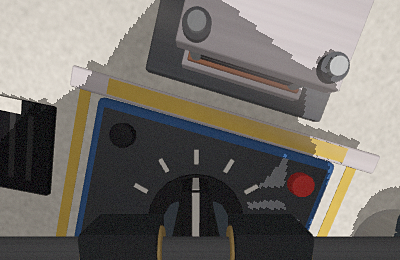

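carry_out --pt "0 0 0 0 0 0 -0.6" --pt "0 0 0 0 0 0 -0.4" --pt "0 0 0 0 0 0 -0.2" --pt "0 0 0 0 0 0 0" --pt "0 0 0 0 0 0 0" --pt "0 0 0 0 0 -10 0" --pt "0 0 0 0 0 -40 0" --pt "0 0 0 0 0 -80 0" --pt "0 0 0 0 0 -120 0" --pt "0 0 0 0 0 -150 0"

```text
t: 27.55
tcp_pos: [0.6634, -0.1072, 0.2395]
tool_rot: [[0.91, 0.415, 0.002], [0.415, -0.91, -0.001], [0.002, 0.001, -1.0]]
force: [0.5, -0.1, -0.2]
finger_gap: 0.046
```

carry_out --pt "0 0 0 40 15 -10 0" --pt "0 0 0 70 20 -10 0" --pt "0 0 0 70 20 -10 0"

```text
t: 27.85
tcp_pos: [0.7376, -0.0956, 0.2474]
tool_rot: [[0.91, 0.416, 0.003], [0.416, -0.91, -0.0], [0.002, 0.001, -1.0]]
force: [-1.0, -0.2, -0.9]
finger_gap: 0.0458
```

```bash
python3 - <<'E'
exec(open('st.py').read())
a=snap('wrist')
cv2.imwrite('pics/j_raw.png',a[:,:,::-1])
cv2.imwrite('pics/j.png',cv2.resize(a[:260],None,fx=1.5,fy=1.5,interpolation=cv2.INTER_CUBIC)[:,:,::-1])
for n in ['selector_grip','pointer_tip','front_left','front_right','loadbox','dock']: lm(n,'wrist',1)
manip.snapshot('scene')
for n in ['jar','beaker','plate_a','tray','front_left','front_right','dock']: lm(n,'scene',3)
E
```

```text
27.85 [ 0.7376 -0.0956  0.2474] 56.3 0.0458 24.554054553637528 [-1.  -0.2 -0.9] [-0.037  0.181 -0.017]
selector_grip wrist 0.89 [ 0.6653 -0.1017  0.096 ] [237. 229.]
pointer_tip wrist 0.95 [ 0.6923 -0.0929  0.1197] [238. 214.]
front_left wrist 0.98 [ 0.7155 -0.017  -0.0064] [205. 156.]
front_right wrist 0.64 [0.5678 0.2111 0.    ] [ 37. 181.]
loadbox wrist 0.56 [ 6.634e-01 -1.050e-01  1.000e-04] [242. 208.]
dock wrist 0.84 [ 0.7288 -0.1071 -0.0016] [260. 172.]
jar scene 0.47 [ 6.967e-01 -3.100e-01 -4.000e-04] [176. 171.]
beaker scene 0.67 [ 0.5084  0.0547 -0.0023] [273. 213.]
plate_a scene 0.74 [ 0.713  -0.4471  0.004 ] [154. 149.]
plate_a scene 0.64 [ 0.5571 -0.3278 -0.0035] [204. 152.]
plate_a scene 0.61 [0.6341 0.0775 0.0036] [249. 235.]
tray scene 0.8 [0.568  0.2119 0.0022] [288. 254.]
front_left scene 0.77 [ 0.4263 -0.3627  0.001 ] [227. 131.]
front_left scene 0.62 [ 7.144e-01 -1.160e-02 -5.000e-04] [215. 229.]
front_left scene 0.45 [ 0.6612 -0.1068  0.0026] [213. 202.]
dock scene 0.69 [ 0.7261 -0.1055  0.0016] [198. 212.]
```

View pics/j.png

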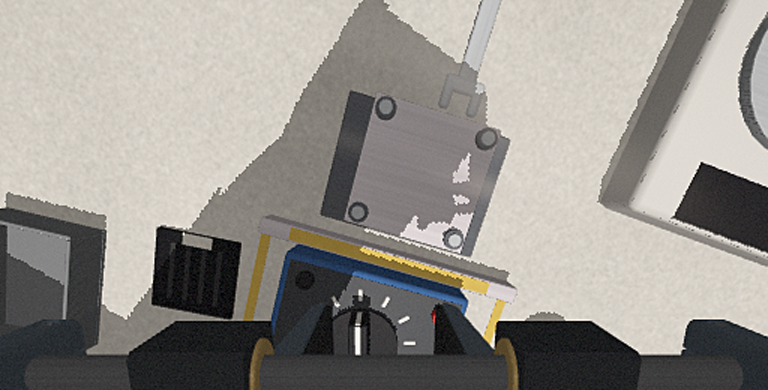

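The pointer at (358,330) lines up with tick 4. The box's blue front face meets the rail with no gap showing. I'll turn back to the first viewing pose for a square measurement.

carry_out --pt "0 0 -8 -22 16 0 0" --pt "0 0 -16 -22 16 0 0" --pt "0 0 -24 -22 16 0 0" --pt "0 0 -32 -22 16 0 0" --pt "0 0 -40 -22 16 0 0" --pt "0 0 -48 -22 16 0 0" --pt "0 0 -56 -22 16 0 0" --pt "0 0 -64 -22 16 0 0" --pt "0 0 -72 -22 16 0 0" --pt "0 0 -80 -22 16 0 0"

```text
t: 29.6
tcp_pos: [0.7215, -0.1199, 0.2459]
tool_rot: [[-0.256, 0.967, -0.0], [0.967, 0.256, -0.0], [0.0, -0.0, -1.0]]
force: [0.0, 0.1, 0.2]
finger_gap: 0.0456
```

carry_out --pt "0 0 -8 0 0 0 -1" --pt "0 0 -16 0 0 0 -1" --pt "0 0 -24 0 0 0 -1" --pt "0 0 -32 0 0 0 -1" --pt "0 0 -40 0 0 0 -1" --pt "0 0 -48 0 0 0 -1" --pt "0 0 -56 0 0 0 -1" --pt "0 0 -64 0 0 0 -1" --pt "0 0 -72 0 0 0 -1" --pt "0 0 -80 0 0 0 -1"

```text
t: 30.6
tcp_pos: [0.7215, -0.1199, 0.2459]
tool_rot: [[-0.996, -0.084, 0.0], [-0.084, 0.996, 0.0], [-0.0, 0.0, -1.0]]
force: [0.7, -0.1, 0.2]
finger_gap: 0.0006
```

carry_out --pt "0 0 -4.3 0 0 0 -1" --pt "0 0 -4.3 0 0 0 -1"

```text
t: 30.8
tcp_pos: [0.7215, -0.1199, 0.2459]
tool_rot: [[-0.988, -0.154, -0.0], [-0.154, 0.988, 0.0], [0.0, 0.0, -1.0]]
force: [0.2, 0.1, -0.6]
finger_gap: 0.0005
```

```bash
python3 - <<'E'
exec(open('st.py').read())
a=snap('wrist')
cv2.imwrite('pics/k.png',cv2.resize(a[20:220,150:380],None,fx=3.4,fy=2.9,interpolation=cv2.INTER_CUBIC)[:,:,::-1])
for n in ['selector_grip','pointer_tip','loadbox','dock']: lm(n,'wrist',1)
E
```

```text
30.8 [ 0.7215 -0.1199  0.2459] -110.1 0.0005 -171.12287244304787 [ 0.2  0.1 -0.6] [ 0.025 -0.023 -0.002]
selector_grip wrist 0.74 [ 0.6627 -0.1003  0.0998] [280. 134.]
pointer_tip wrist 0.75 [ 0.694  -0.0877  0.1178] [288. 164.]
loadbox wrist 0.82 [ 0.6611 -0.1079  0.0013] [269. 129.]
dock wrist 0.64 [ 7.271e-01 -1.075e-01 -7.000e-04] [263. 171.]
```

View pics/k.png

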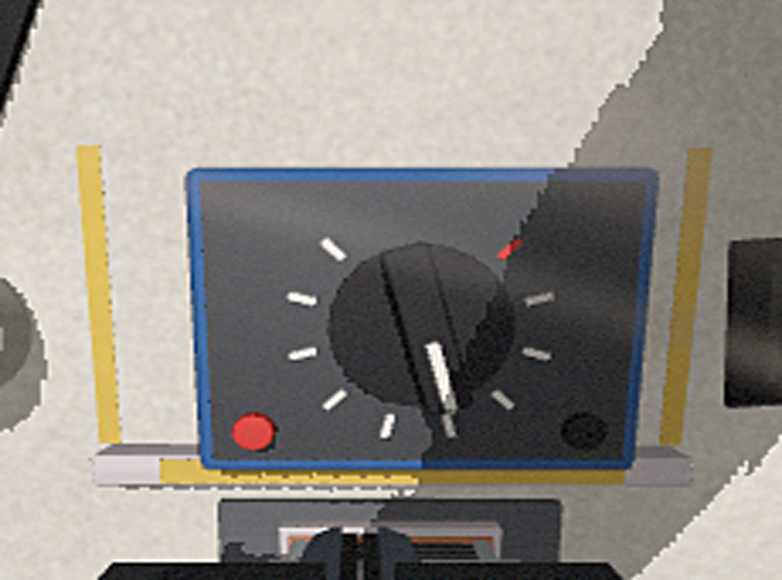

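carry_out --pt "0 0 0 40 22 0 -1" --pt "0 0 0 85 44 0 -1" --pt "0 0 0 125 65 10 -1" --pt "0 0 0 156 85 30 -1" --pt "0 0 0 156 85 75 -1" --pt "0 0 0 156 85 120 -1" --pt "0 0 0 156 85 165 -1" --pt "0 0 0 156 85 200 -1" --pt "0 0 0 152 85 214 -1" --pt "0 0 0 148 85 216 -1"

```text
t: 32.05
tcp_pos: [0.5618, -0.0585, 0.0288]
tool_rot: [[-0.988, -0.153, -0.002], [-0.153, 0.988, 0.0], [0.002, 0.001, -1.0]]
force: [0.9, -0.2, 0.5]
finger_gap: 0.0002
```

carry_out --pt "0 0 0 -4 0 0 -1" --pt "0 0 0 -7 0 0 -1" --pt "0 0 0 -8 0 0 -1" --pt "0 0 0 -8 0 0 -1"

```text
t: 32.45
tcp_pos: [0.5708, -0.0574, 0.031]
tool_rot: [[-0.988, -0.153, 0.002], [-0.153, 0.988, -0.0], [-0.002, -0.0, -1.0]]
force: [-0.6, 0.7, -0.9]
finger_gap: 0.0004
```

carry_out --pt "0 0 0 -0.7 0 0 -1" --pt "0 0 0 -1.4 0 0 -1"

```text
t: 32.65
tcp_pos: [0.5713, -0.0572, 0.0302]
tool_rot: [[-0.988, -0.153, -0.0], [-0.153, 0.988, -0.0], [0.0, -0.0, -1.0]]
force: [-4.4, -1.5, 2.6]
finger_gap: 0.0007
```

carry_out --pt "0 0 0 -0.5 0 0 -1" --pt "0 0 0 -0.8 0 0 -1"

```text
t: 32.85
tcp_pos: [0.5713, -0.057, 0.0298]
tool_rot: [[-0.988, -0.153, -0.002], [-0.153, 0.988, 0.0], [0.002, 0.0, -1.0]]
force: [-7.8, -1.2, 5.3]
finger_gap: 0.0002
```

carry_out --pt "0 0 0 8 0 0 -1" --pt "0 0 0 16 -15 0 -1" --pt "0 0 0 17 -60 0 -1" --pt "0 0 0 17 -105 0 -1" --pt "0 0 0 13 -119 0 -1" --pt "0 0 0 9 -119 0 -1" --pt "0 0 0 5 -119 0 -1" --pt "0 0 0 3 -119 0 -1" --pt "0 0 0 2 -119 0 -1"

```text
t: 33.75
tcp_pos: [0.5885, -0.1739, 0.0299]
tool_rot: [[-0.988, -0.154, -0.0], [-0.154, 0.988, 0.0], [0.0, 0.0, -1.0]]
force: [-0.1, 0.1, 0.6]
finger_gap: 0.0004
```

carry_out --pt "0 0 0 -0.8 0 0 -1" --pt "0 0 0 -1.5 0 0 -1" --pt "0 0 0 -1.7 0 0 -1"

```text
t: 34.05
tcp_pos: [0.5896, -0.1742, 0.0298]
tool_rot: [[-0.988, -0.154, -0.001], [-0.154, 0.988, 0.0], [0.001, 0.001, -1.0]]
force: [-5.0, 2.1, 1.6]
finger_gap: 0.0005
```

carry_out --pt "0 0 0 5 0 0 -1" --pt "0 0 0 15 0 0 -1" --pt "0 0 0 18 0 -40 -1" --pt "0 0 0 18 0 -90 -1" --pt "0 0 0 18 0 -140 -1" --pt "0 0 0 5 10 -185 -1" --pt "0 0 0 -40 20 -205 -1" --pt "0 0 0 -85 30 -218 -1" --pt "0 0 0 -130 32 -220 -1" --pt "0 0 0 -137 32 -220 -1"

```text
t: 35.05
tcp_pos: [0.7238, -0.1212, 0.2505]
tool_rot: [[-0.988, -0.155, 0.003], [-0.155, 0.988, -0.0], [-0.003, -0.001, -1.0]]
force: [-1.3, 1.0, 0.1]
finger_gap: 0.0004
```

```bash
python3 - <<'E'
exec(open('st.py').read())
a=snap('wrist')
cv2.imwrite('pics/l.png',cv2.resize(a[20:220,150:380],None,fx=3.4,fy=2.9,interpolation=cv2.INTER_CUBIC)[:,:,::-1])
for n in ['selector_grip','pointer_tip','loadbox','dock']: lm(n,'wrist',1)
E
```

```text
35.05 [ 0.7238 -0.1212  0.2505] -110.2 0.0004 -171.11015866771118 [-1.3  1.   0.1] [ 0.024  0.011 -0.015]
selector_grip wrist 0.69 [ 0.6637 -0.1016  0.103 ] [280. 135.]
pointer_tip wrist 0.63 [ 0.6918 -0.0902  0.119 ] [287. 164.]
loadbox wrist 0.79 [ 0.6666 -0.103   0.0012] [273. 135.]
dock wrist 0.68 [ 0.7275 -0.1064 -0.0014] [265. 173.]
```

View pics/l.png

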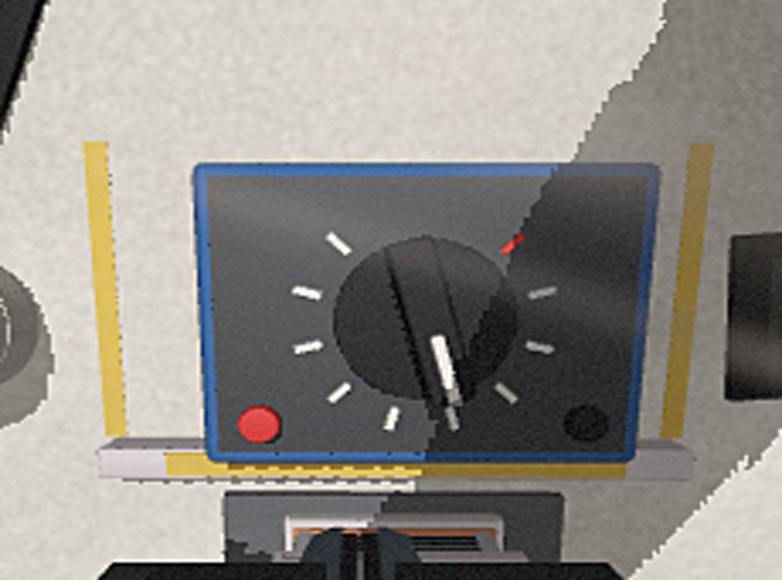

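The pointer at (452,395) is on tick 4. The box is square to the rail, and both corner touches repeat the earlier flush contact positions to 0.5 mm. One numeric check, then I'll hand in.

```bash
python3 - <<'E'
from h import *
f=lambda P:[(x/3.4+150,y/2.9+20) for x,y in P]
B=W('wrist',f([(194,165),(660,165),(633,461),(209,459)]),.072)
y=np.mean([ang(B[1]-B[0])-90,ang(B[2]-B[3])-90,ang(B[2]-B[1]),ang(B[3]-B[0])])
p=W('wrist',f([(437,339),(453,394)]),.116);r=W('wrist',f([(99,442),(692,447)]),.034)
print('box yaw',y,'rail',ang(r[1]-r[0])-90,'joint deg',135-(ang(p[1]-p[0])-8.7),B.mean(0))
print(manip.sign_off())
E
```

```text
box yaw 8.701433421661152 rail 8.185578027424953 joint deg 119.61297357424317 [ 0.65767329 -0.10736751]
the job is handed in; nothing more can be done
None
```

The blue box is docked flush against the rail and its selector is on click 4. I handed the job in at about 35 s of the 72 s allowed.

- **Docking:** I walked the box in with alternating gentle pushes near its two rear corners until it met the rail. The push force peaked at about 39 N against the seated box, a total of x, y and z.
- **Selector:** I turned the knob anticlockwise until the end stop was felt. The moment jumped to 0.69 N m at the predicted angle. From there I turned it clockwise to click 4 and let go.
- **Re-check of the dock:** After letting go I touched both rear corners lightly, at up to 10 N. The contact points matched the earlier flush ones within 0.5 mm.

**Last checks**
- The pointer reads 119.6°, where click 4 is 120°.
- The box yaw reads 8.7° and the rail 8.2°. The half-degree difference is within what I can measure in the picture.
- The box lies between the yellow tapes.
- The jar, beaker, plates and tray were found again after the knob was turned, within 4 mm of where they started. The pink box was never approached.

**Disagreements**
- The knob's starting position looked about halfway between clicks 2 and 3 in the pictures, not on a click. The end stop was where it should be, so this did not affect the final setting.
- The network's last reading of the box position was about 5 mm off its earlier ones. I trusted the contact checks over it.

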